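Hold the slotted die carrier against the sprung stop

ROBOT

A 7-joint arm with a two-finger parallel gripper is mounted at the origin on a cart in front of the work surface, level with it; the furniture and walls round the work are solid. World frame = base frame: x ahead of the robot, y to its left, z up, the work surface at z = 0. Lengths are in m, angles in rad, forces in N, time in s.
With the tool pointing down it reaches from about 0.4 to 0.875 m from the base axis. Payload 6.5 kg.
Tool frame: the origin (TCP) lies midway between the tips of the shut fingers; the grasp point (between the pads) lies env.grip_depth behind it (env.grip_depth is the distance from the TCP to the grasp point, in m); z points along the fingers, y is the line along which they close (so a half turn about z gives the same grasp; the last joint's range is limited). The gripper opens to 88 mm and grips with 3 to 60 N. Pads are 18 mm wide; open, the fingers measure 123 mm over their backs; the gripper's body (75 mm by 187 mm) begins 45 mm behind the grasp point.
Start: joints at [1.06, 0.536, -0.004, 1.538, 0.003, 1.067, -0.071], TCP at [0.28, -0.587, 0.239] pointing down, gripper open.
Joint ranges: [-2.7, 2.7], [-0.37, 2.16], [-1.27, 1.26], [0.24, 2.4], [-1.31, 4.45], [0.19, 1.91], [-2.76, 2.76]. Speed limits (rad/s): [2.39, 2.39, 3.14, 3.14, 3.14, 3.14, 3.14].

INTERFACE

Orientations are given as a unit quaternion [x, y, z, w].
In Python, from bench import env gives the robot as it stands. The module is installed in compiled form; this text tells all that it offers. Calls block until the motion is done:
- env.move_ptp(position, orientation): joint-space move of the TCP to a pose.
- env.movel(position, v=0.15, orientation=None, guard=None): straight line of the TCP; orientation=None keeps the orientation; v is the mean speed in m/s. With guard (N) it stops when the force on the tool has changed by that much, and returns True; else False.
- env.movej(angles): joint-space move.
- env.move_gripper(opening, force=None): opening from 0.0 (shut) to 1.0 (fully open); force is the grip in N (None keeps the last); returns when the fingers have stopped.
- env.hold(seconds).
- env.inverse_kinematics(position, orientation): joint angles nearest the present ones, or None.
- env.read_state(): the state.
- env.snapshot(name): name is "side" or "top"; returns a dict with "image" (420x560x3 uint8, red, green, blue), "K" (3x3 intrinsics, pixels), "xyz" and "attitude" of the camera in the world. Camera axes: x right, y down, z forward; pixel columns grow to the right and rows downward; lengths in m; the calibration is good to about 2 mm. A picture is of the moment at which its call begins. There is no depth.
A pose or a line that the arm cannot do raises env.IKError and nothing moves.
- env.job_done(): hands the job in; it is judged then, once.
The state is a dict: "time": time; "joint_pos": joint angles; "joint_velocities": joint speeds; "effort": joint torques, N m; "eef_pos": TCP position; "tool_rot": TCP orientation; "contact_force": force on the tool from outside, world axes, zero at the start; "ft_torque": the same for the moment, N m; "finger_gap": opening from 0.0 (shut) to 1.0 (fully open); "gripper_force": force on a finger pad.
Only numpy, scipy, OpenCV 4.12 (cv2) and the standard library are available. Lean on these libraries where they do the work, as an engineer would, in place of code of your own. Each camera call takes 0.05 s, during which the arm holds its last target. There are 200 camera calls.

TASK

Pick up the slotted carrier (not the similar blank with two small round holes), set it flat on the fixture with a stud standing up through each slot, upstand towards the sprung stop but not touching it yet, then slide it against the stop and press steadily with about 10 N, which drives the stop about half-way in. Finish while still holding it pressed like that, so that a colleague can put on the nuts: do not let go. Never drive the stop to the end of its travel, and leave the blank and the other things on the top where they are.

Things in the scene. Friction and masses are not known exactly. Their poses are not given: they have to be found in the camera images.
- fixture: Fixed fixture on the left half of the top: aluminium base plate 160 x 104 x 12 mm with two studs and, at the far end, a grey spring housing (x 32 to 62 mm, 60 mm wide, top at z = 38 mm). Origin: centre of the underside; x points along the plate from the studs to the stop: the pushing direction, roughly to the robot's left; z up.
- studs (a point): Midway between the two upright steel studs, on the base plate's top (12 mm up); axes as the fixture's. The studs stand at y = +34 and -34 mm from here, 8 mm thick, 20 mm high, the last 6 mm tapering to 3.6 mm.
- stop_pad (a joint): How far (m) the sprung stop is pushed in along the fixture's x: 0 at rest, 0.014 at the end; spring 1.5 N per mm, no preload (10 N at 0.0067). Pad: a steel bar 44 mm wide, 16 to 30 mm above the fixture's underside, its face at fixture x = +11 mm at rest. Behind it 15 mm of its 10 mm rod show at rest, about 8 mm at 10 N.
- seat (a point): Point of the fixture where the carrier's grip point is when the carrier is fully home on the fixture, square, still 6 mm clear of the stop (first touch 6 mm further along x). Axes as the fixture's. The slots let the seated carrier slide from 5 mm behind this point to 21 mm ahead of it.
- pressed (a point): Point of the fixture where the seated carrier's grip point is when the stop is pressed with 10 N: 12.7 mm ahead of the seat point along the fixture's x. Axes as the fixture's.
- carrier_grip (a point): Slotted carrier, loose, steel, 0.2 to 0.4 kg: plate 70 (x) x 92 (y) x 10 mm with a dark upright lug in the middle, 22 (x) x 18 (y) mm, top 60 mm above the underside. This point is on the lug's axis 45 mm above the underside; z up. Two through slots, 34 (x) x 12 mm, are centred at y = +34 and -34 mm. Starts flat on the top, right of the middle, x within 0.5 rad of the fixture's x.
- carrier_face (a point): Middle of the carrier's front face, 35 mm ahead (x) of the lug's axis, 11 mm above the underside; axes as the carrier's. Along the whole front edge runs an upstand 6 mm thick, top 18 mm above the underside: it meets the stop.
- blank_grip (a point): The same grip point on the blank, a loose part of the same outline, lug and upstand but with two small round holes (6 mm) in place of the slots. Not to be used. Either of the two may lie nearer the middle, the other farther right.
- tin: Bystander: round metal tin, 48 mm wide, 22 mm high; origin at the centre of its underside.
- loupe: Bystander: black eye loupe, 37 mm wide, 31 mm high; origin at the centre of its underside.
- hammer: Bystander: small hammer with wooden shaft, 167 mm long, 44 mm across the head, 18 mm high, at the right edge; origin at the centre of its underside.
- oiler: Bystander: small oil bottle with a spout, 20 mm wide, 67 mm high, at the left edge; origin at the centre of its underside.

How it is judged:
On the way:
1. the slotted carrier is seated flat over both studs, upstand towards the stop, stop not yet pressed (z of carrier_grip in the frame of fixture between 0.053 and 0.06 m and angle between carrier_grip's own z axis and vertical below 0.06 rad and angle between the x axis of carrier_grip and the x axis of fixture, either way round below 0.12 rad and y of carrier_grip in the frame of fixture between -0.005 and 0.005 m and x of carrier_grip in the frame of fixture between -0.037 and -0.006 m and x of carrier_face in the frame of fixture above -0.01 m and value of joint stop_pad below 0.0015 m), for 0.2 s.
At the end, for the whole second after the job is handed in: The carrier lies flat on the fixture (within 3 mm of fully home, tilt under 0.06 rad, square within 0.12 rad) over both studs, upstand to the stop, held still by the fingers (over 2 N on it), which presses it on the stop with 6 to 14 N, the stop 4 to 9.4 mm in, all through the last second (z of carrier_grip in the frame of fixture between 0.053 and 0.06 m and angle between carrier_grip's own z axis and vertical below 0.06 rad and angle between the x axis of carrier_grip and the x axis of fixture, either way round below 0.12 rad and y of carrier_grip in the frame of fixture between -0.005 and 0.005 m and x of carrier_grip in the frame of fixture between -0.037 and -0.006 m and x of carrier_face in the frame of fixture above -0.01 m and value of joint stop_pad between 0.004 and 0.0094 m and contact force between carrier and stop_pad between 6 and 14 N and linear speed of carrier below 0.01 m/s and contact force between the fingers and carrier above 2 N); the arm keeps its last pose, push and grip.
It fails at once if the stop is driven to the end of its travel (value of joint stop_pad above 0.0135 m).
It fails at once if the blank or another bystander is moved by more than 30 mm (distance of any of blank_grip, tin, loupe, hammer, oiler from where it was at the start of the episode above 0.03 m).
It also fails if it takes over 48 s, if anything falls off the work surface, if the arm or the gripper's body presses on something with over 40 N, if the wrist force passes 120 N, or if a joint passes its speed limit or range.

## Working session

There is one attempt and no reset: what is moved stays moved. The work goes in short steps, each a Python script; the robot and the scene stay as the last script left them, time stands still between calls to the robot, and variables do not carry over. Pictures are saved under pics/ and viewed, at most 10 in all, crops included, and the job is handed in when it is done.

```bash
mkdir -p pics
cat > h.py <<'E'
import numpy as np, cv2
from scipy.spatial.transform import Rotation as R
from bench import env
def snap(n,f=None):
    s=env.snapshot(n)
    if f: cv2.imwrite('pics/'+f,s['image'][:,:,::-1])
    return s
def rot(s):
    a=np.array(s['attitude'],float)
    return a if a.shape==(3,3) else R.from_quat(a).as_matrix()
def ray(s,px,z):
    d=rot(s)@np.linalg.inv(s['K'])@np.array([px[0],px[1],1.]); o=np.array(s['xyz'])
    return o+d*(z-o[2])/d[2]
def proj(s,p):
    c=rot(s).T@(np.array(p)-s['xyz']); q=np.array(s['K'])@c; return q[:2]/q[2]
E
python3 - <<'E'
from h import *
for n in('top','side'):
    s=snap(n,n+'0.png'); print(n,s['xyz'],s['attitude'],np.array(s['K']).tolist())
print(env.grip_depth, env.read_state())
E
```

```text
top [0.25897053 0.01301523 1.27644604] [ 0.70695083 -0.70077383  0.06877874 -0.06637798] [[448.40480866458483, 0.0, 283.08955916840443], [0.0, 448.40480866458483, 212.7357774695154], [0.0, 0.0, 1.0]]
side [-0.07540784  1.09302455  0.86533626] [-0.21706868  0.84989056 -0.46653252  0.11364258] [[469.6267220722406, 0.0, 283.369890132194], [0.0, 469.6267220722406, 205.56421365798843], [0.0, 0.0, 1.0]]
0.0187 {'time': 0.1, 'joint_pos': array([ 1.05982912,  0.53707907, -0.00445814,  1.53869506,  0.00261797,
        1.0672802 , -0.07119867]), 'joint_velocities': array([-0.0002557 , -0.00142239,  0.00052402, -0.00137604, -0.00086427,
        0.00138859,  0.00037103]), 'effort': array([ 2.16598462e-03, -5.72082996e+01,  9.93645228e-01, -2.52232254e+01,
       -5.61516371e-02,  1.34469467e-02,  8.11181121e-05]), 'eef_pos': array([ 0.27943971, -0.58630481,  0.23796475]), 'tool_rot': array([ 9.75363402e-01,  2.20603047e-01, -2.15620633e-04, -6.95288590e-04]), 'contact_force': array([ 0.24255318, -0.27092089, -0.92985958]), 'ft_torque': array([-0.03147849, -0.01424166,  0.00533025]), 'gripper_force': 0.0, 'finger_gap': 0.9973704143606124}
```

View pics/top0.png

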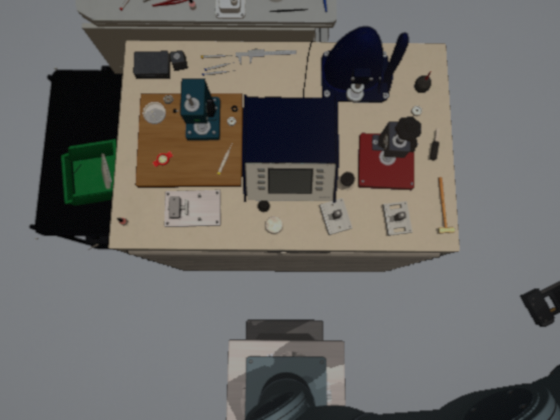

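View pics/side0.png

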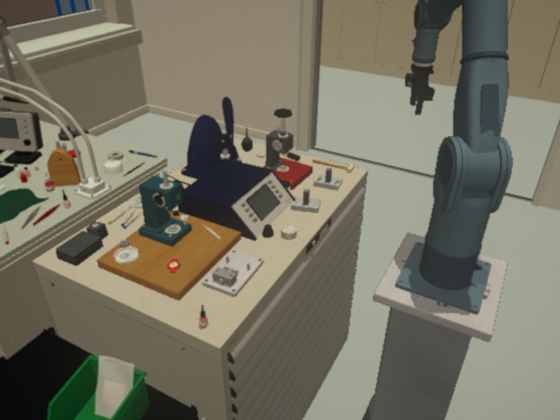

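Top view: the fixture is at about (193,208), with the stop housing on its left. The two lugged parts are at (336,216) and (398,218). Next I'll enlarge these areas.

Run:
```python
from h import *
im=cv2.imread('pics/top0.png')
a=cv2.resize(im[190:250,300:430],None,fx=6,fy=6,interpolation=cv2.INTER_CUBIC)[:290]
b=cv2.resize(im[182:232,150:280],None,fx=6,fy=6,interpolation=cv2.INTER_CUBIC)[:300]
cv2.imwrite('pics/c.png',np.vstack([a,b]))
```

```text
(no output)
```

View pics/c.png

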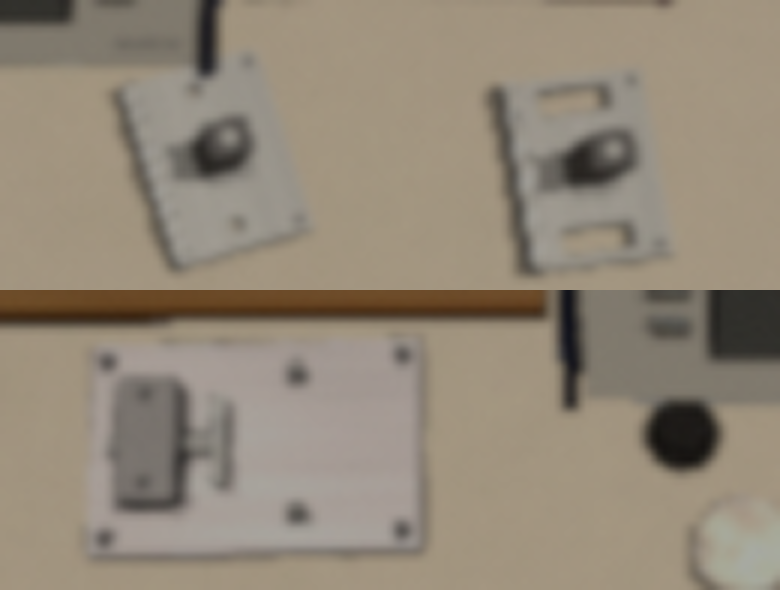

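The slotted carrier is the farther-right part, at about (398,218), with its upstand on the left. Its neighbour near (336,216) is the blank. On the fixture, the studs show at about (199,196) and (199,219). Next I'll measure both.

```bash
cat >> h.py <<'E'
def rectmask(s,x0,x1,y0,y1,thr=None):
    c=s['image'][y0:y1,x0:x1]; c=cv2.resize(c,None,fx=8,fy=8,interpolation=cv2.INTER_CUBIC)
    sat=cv2.cvtColor(c,cv2.COLOR_RGB2LAB)[:,:,2].astype(np.uint8)
    t,m=cv2.threshold(sat,0,255,cv2.THRESH_BINARY_INV+cv2.THRESH_OTSU)
    cs,_=cv2.findContours(m,cv2.RETR_EXTERNAL,cv2.CHAIN_APPROX_NONE)
    k=max(cs,key=cv2.contourArea); r=cv2.minAreaRect(k)
    b=(cv2.boxPoints(r)+.5)/8-.5+[x0,y0]
    return b,m,k
E
python3 - <<'E'
from h import *
s=snap('top'); out=[]
for nm,w,z in(('fix',(155,230,187,232),.012),('car',(376,417,197,242),.010)):
    b,m,k=rectmask(s,*w); out.append(cv2.resize(cv2.drawContours(cv2.cvtColor(m,cv2.COLOR_GRAY2BGR),[np.int32((b-[w[0],w[2]])*8)],0,(0,0,255),2),(380,380)))
    P=np.array([ray(s,p,z) for p in b]); print(nm,b.round(1).tolist(),'\n',P.round(4).tolist(),'ctr',P.mean(0).round(4))
    for i in range(4): d=P[(i+1)%4]-P[i]; print(np.linalg.norm(d).round(4),np.arctan2(d[1],d[0]).round(3))
# dark studs
g=s['image'].astype(int).sum(2)
cv2.imwrite('pics/m.png',np.hstack(out))
import sys
for v in(185,190):pass
print(g[192:224,194:205])
E
```

```text
fix [[162.6, 190.7], [220.1, 189.1], [221.1, 225.6], [163.6, 227.1]] 
 [[0.566, 0.3592, 0.012], [0.5722, 0.193, 0.012], [0.465, 0.1864, 0.012], [0.4591, 0.35, 0.012]] ctr [0.5156 0.2721 0.012 ]
0.1663 -1.533
0.1073 -3.08
0.1637 1.607
0.1073 0.086
car [[381.0, 203.7], [406.5, 199.4], [412.0, 232.2], [386.4, 236.4]] 
 [[0.5337, -0.273, 0.01], [0.5471, -0.3475, 0.01], [0.4513, -0.3589, 0.01], [0.4383, -0.2855, 0.01]] ctr [ 0.4926 -0.3162  0.01  ]
0.0757 -1.393
0.0964 -3.022
0.0746 1.746
0.0962 0.13
[[456 458 457 454 450 440 448 453 454 454 455]
 [466 463 461 447 423 402 423 452 458 460 457]
 [470 468 458 426 379 356 381 436 460 463 461]
 [468 466 454 401 321 284 315 397 448 458 456]
 [465 463 450 395 301 251 285 373 441 456 457]
 [466 466 458 413 350 320 344 407 450 459 460]
 [472 472 466 450 426 420 427 446 462 463 460]
 [471 472 469 463 460 457 460 462 463 462 458]
 [476 474 472 472 470 468 468 465 465 465 464]
 [478 477 476 476 475 474 474 471 471 470 469]
 [480 481 478 478 478 475 475 474 472 472 472]
 [478 480 478 476 476 476 475 476 473 472 472]
 [480 479 478 478 477 477 474 474 4
[... 205 characters left out ...]
 478 477 476 476 476 477 475 474 472 473]
 [476 477 476 474 475 472 472 471 472 469 470]
 [477 476 475 475 473 472 472 469 467 469 469]
 [479 479 478 476 475 477 474 474 472 472 472]
 [484 483 485 482 482 480 480 480 479 479 479]
 [487 486 485 485 484 484 485 485 482 484 482]
 [486 487 485 483 484 483 482 482 482 482 481]
 [483 482 481 474 464 457 465 474 478 479 477]
 [480 479 473 447 402 379 403 451 472 476 477]
 [479 478 468 417 340 302 326 405 459 476 476]
 [478 478 465 403 303 252 281 368 443 472 477]
 [479 479 469 422 344 308 333 391 445 474 482]
 [483 485 480 462 436 430 436 453 470 482 485]
 [488 487 488 484 482 478 480 483 484 485 485]
 [484 486 486 483 486 484 484 484 481 483 483]]
```

View pics/m.png

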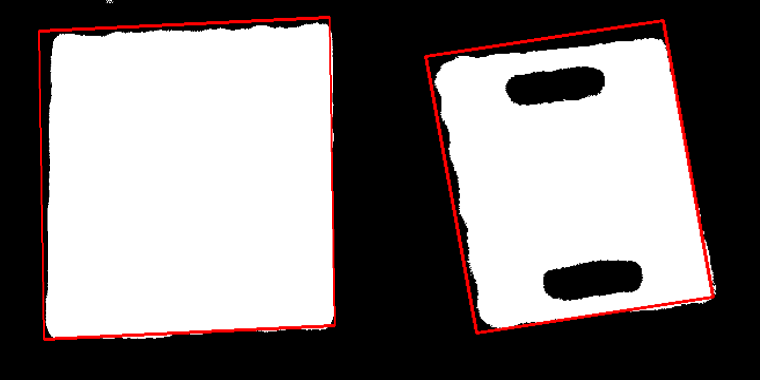

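The mask shows the carrier's two slots clearly, centred near (393,207) and (397,229). The fitted boxes are slightly inflated by pixel blur. I'll refine using the stud, slot and screw centroids, and fit the edges in the ground plane.

```bash
cat >> h.py <<'E'
def blob(s,cx,cy,r=5,ref=None):
    g=s['image'].astype(float).sum(2); x,y=int(cx),int(cy)
    w=g[y-r:y+r+1,x-r:x+r+1]; w=np.clip(np.median(w)*.93-w,0,None)
    Y,X=np.mgrid[y-r:y+r+1,x-r:x+r+1]
    return np.array([(w*X).sum(),(w*Y).sum()])/w.sum()
def fitrect(s,w,z):
    b,m,k=rectmask(s,*w); px=(k[:,0]+.5)/8-.5+[w[0],w[2]]
    P=np.array([ray(s,p,z)[:2] for p in px]); c=P.mean(0)
    return P
def edges(P,th,c):
    # middle 70% of each side, robust median of signed offset; returns offsets along u and v
    u=np.array([np.cos(th),np.sin(th)]); v=np.array([-u[1],u[0]]); q=np.c_[(P-c)@u,(P-c)@v]; return q
E
python3 - <<'E'
from h import *
s=snap('top')
st=[blob(s,199,195.6),blob(s,199,218.8)]
S=[ray(s,p,.024) for p in st]; print('studs',st,S); d=S[0]-S[1]; print(np.linalg.norm(d),'yaw',np.arctan2(d[1],d[0])+np.pi/2,'mid',(S[0]+S[1])/2)
# fixture yaw: y axis: fixture x = +world y => y axis = -world x
sc=[(168,194),(217,193),(167,223.5),(217,222)]
for p in sc:
    q=blob(s,*p,r=4); print('screw',q.round(2),ray(s,q,.012).round(4))
for nm,w,z,a,b2,th in(('fix',(155,230,187,232),.012,.08,.052,np.pi/2+.03),('car',(376,417,197,242),.010,.035,.046,1.75)):
    P=fitrect(s,w,z); c=P.mean(0)
    for it in range(4):
        q=edges(P,th,c); L=[]
        r={}
        for ax,h,o in((0,a,b2),(1,b2,a)):
            for sg in(1,-1):
                sel=(np.abs(q[:,1-ax])<.7*o)&(np.abs(q[:,ax]-sg*h)<.008)
                k=np.polyfit(q[sel,1-ax],q[sel,ax],1); r[ax,sg]=k
        u=np.array([np.cos(th),np.sin(th)]); v=np.array([-u[1],u[0]])
        c=c+u*(r[0,1][1]+r[0,-1][1])/2+v*(r[1,1][1]+r[1,-1][1])/2
        sl=[-r[0,1][0],-r[0,-1][0],r[1,1][0],r[1,-1][0]]; th+=np.mean(sl)
    print(nm,c,th,'slopes',np.round(sl,3),{k:v[1].round(4) for k,v in r.items()})
for w in [(384,402,202,212),(388,406,224,234)]:
    c=cv2.resize(s['image'][w[2]:w[3],w[0]:w[1]],None,fx=8,fy=8,interpolation=cv2.INTER_CUBIC)
    L=cv2.cvtColor(c,cv2.COLOR_RGB2LAB)[:,:,2]; t,m=cv2.threshold(L,0,255,cv2.THRESH_OTSU)
    n,l,stt,ce=cv2.connectedComponentsWithStats(m); i=1+np.argmax(stt[1:,4]); p=(ce[i]+.5)/8-.5+[w[0],w[2]]; print('slot',p,ray(s,p,.008),stt[i])
E
```

```text
studs [array([199.06424264, 195.63240893]), array([199.12836415, 218.85689211])] [array([0.54940161, 0.25082439, 0.024     ]), array([0.48185472, 0.24767008, 0.024     ])]
0.06762049916602583 yaw 1.6174604974441789 mid [0.51562817 0.24924724 0.024     ]
screw [168.69 194.99] [0.5533 0.3409 0.012 ]
screw [216.86 192.44] [0.5621 0.202  0.012 ]
screw [167.35 223.9 ] [0.4685 0.34   0.012 ]
screw [216.68 222.26] [0.4746 0.1993 0.012 ]
fix [0.51564982 0.27121754] 1.6105085672046142 slopes [-0.005  0.008  0.003 -0.005] {(0, 1): np.float64(0.0803), (0, -1): np.float64(-0.0803), (1, 1): np.float64(0.0527), (1, -1): np.float64(-0.0527)}
car [ 0.49203623 -0.31629723] 1.6993682356398014 slopes [ 0.002  0.004 -0.006  0.   ] {(0, 1): np.float64(0.0364), (0, -1): np.float64(-0.0364), (1, 1): np.float64(0.046), (1, -1): np.float64(-0.046)}
slot [394.36571413 206.63210409] [ 0.5257582  -0.31194003  0.008     ] [  43   23   89   37 2349]
slot [398.49178599 229.63238035] [ 0.45857178 -0.321152    0.008     ] [  44   30   88   39 2549]
```

```bash
cat >> h.py <<'E'
FX=np.array([.5162,.2412]); FT=1.613; CAR=np.array([.4921,-.317]); CT=1.702
u=np.array([np.cos(FT),np.sin(FT)]); v=np.array([-u[1],u[0]])
SG=-1
def q(th,sg=None):
    sg=sg or SG
    y=sg*np.array([-np.sin(th),np.cos(th),0]); z=np.array([0,0,-1.]); return R.from_matrix(np.c_[np.cross(y,z),y,z]).as_quat()
def st():
    s=env.read_state(); return s['time'],s['eef_pos'].round(4),R.from_quat(s['tool_rot']).as_matrix()[:,1].round(3),s['contact_force'].round(2),s['ft_torque'].round(2),round(s['finger_gap'],4),round(s['gripper_force'],1)
E
python3 - <<'E'
from h import *
for sg in(1,-1):
    for p,th in((np.r_[CAR,.2],CT),(np.r_[CAR,.0263],CT),(np.r_[FX,.28],FT),(np.r_[FX+.0127*u,.0383],FT)):
        j=env.inverse_kinematics(p,q(th,sg)); print(sg,None if j is None else np.round(j,2))
E
```

```text
1 [ 0.25  0.48  0.32  1.77 -0.19  0.92 -2.35]
1 [ 0.27  0.75  0.31  1.84 -0.37  0.61 -2.2 ]
1 [ 0.24  0.58 -1.07  1.67  0.54  1.22  2.23]
1 [ 0.2   1.03 -1.08  1.81  1.08  1.03  1.85]
-1 [ 0.75  0.5  -0.35  1.73  0.2   0.95  0.46]
-1 [ 0.68  0.74 -0.24  1.81  0.28  0.62  0.39]
-1 [ 0.19  0.54 -0.98  1.67  0.47  1.19 -0.87]
-1 [-0.14  0.77 -0.54  1.83  0.58  0.71 -0.97]
```

Run:
```python
from h import *
env.move_ptp(np.r_[CAR,.2],q(CT)); print(st())
print(env.movel(np.r_[CAR,.09],v=.15)); print(env.movel(np.r_[CAR,.0263],v=.08,guard=8)); print(st())
env.move_gripper(0.0,force=40); print(st())
snap('top','g.png'); 
im=cv2.imread('pics/g.png')[170:260,300:440]; cv2.imwrite('pics/g2.png',cv2.resize(im,None,fx=5,fy=5,interpolation=cv2.INTER_CUBIC))
```

```text
(1.5, array([ 0.4912, -0.319 ,  0.2   ]), array([ 0.992,  0.127, -0.001]), array([-0.66,  0.94,  0.31]), array([-0.05, -0.03, -0.02]), 1.0044, 0.0)
False
False
(3.3333, array([ 0.4925, -0.3172,  0.0267]), array([0.991, 0.131, 0.001]), array([-0.  , -0.38,  0.47]), array([-0.03, -0.12,  0.01]), 1.0011, 0.0)
(4.3917, array([ 0.4923, -0.317 ,  0.0263]), array([0.991, 0.131, 0.   ]), array([-0.02, -0.17,  0.78]), array([-0.02, -0.22,  0.02]), 0.2004, 40.0)
```

View pics/g2.png

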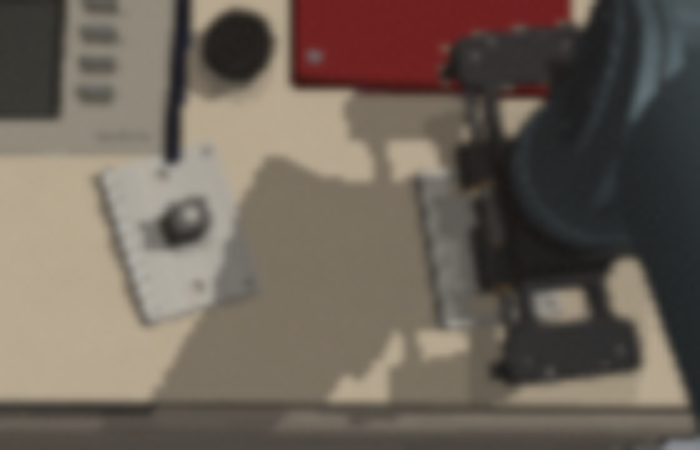

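The fingers are on the lug: the gap is about 18 mm, and the carrier's upstand shows at about (388,220). The blank has not moved. Next I'll lift and carry it over.

Run:
```python
from h import *
env.movel(np.r_[CAR,.28],v=.15); print(st())
env.movel(np.r_[FX+[-.02,-.1],.28],v=.2,orientation=q(FT)); env.movel(np.r_[FX,.15],v=.15); env.movel(np.r_[FX,.08],v=.1); env.hold(.4)
print(st())
s=snap('side','h.png'); 
im=cv2.imread('pics/h.png')[200:320,150:310]; cv2.imwrite('pics/h2.png',cv2.resize(im,None,fx=5,fy=5,interpolation=cv2.INTER_CUBIC))
```

```text
(6.2833, array([ 0.4917, -0.3168,  0.2791]), array([ 0.991,  0.131, -0.001]), array([-0.46, -0.43, -2.48]), array([ 0.01, -0.06, -0.02]), 0.1992, 40.0)
(11.225, array([0.5163, 0.2412, 0.0802]), array([0.999, 0.042, 0.   ]), array([ 0.65,  0.76, -2.6 ]), array([-0.06, -0.07, -0.  ]), 0.1941, 40.0)
```

View pics/h2.png

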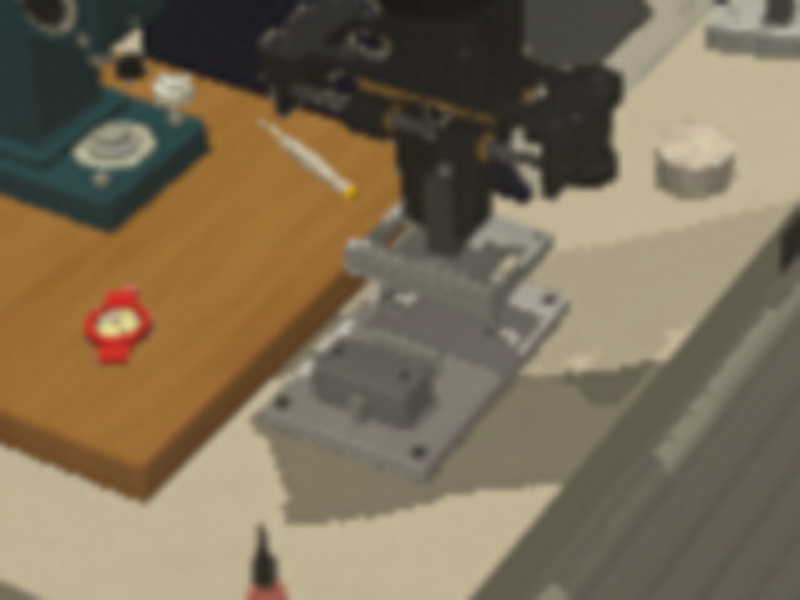

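The carrier hangs level above the fixture, with its upstand facing the spring housing. I'll lower it with a force guard.

Run:
```python
from h import *
r=env.movel(np.r_[FX,.048],v=.04,guard=6); print(r,st())
if not r:
    r=env.movel(np.r_[FX,.0373],v=.02,guard=5); env.hold(.3); print(r,st())
s=snap('top','i.png'); a=cv2.imread('pics/i.png')[170:240,140:260]
s=snap('side','j.png'); b=cv2.imread('pics/j.png')[220:310,180:290]
f=lambda x:cv2.resize(x,(400,400),interpolation=cv2.INTER_CUBIC)
cv2.imwrite('pics/ij.png',np.hstack([f(a),f(b)]))
```

```text
False (12.225, array([0.5165, 0.2412, 0.0481]), array([0.999, 0.042, 0.   ]), array([ 2.17, -0.43, -3.76]), array([-0.06, -0.6 , -0.04]), 0.1991, 40.0)
True (13.025, array([0.5166, 0.2413, 0.0382]), array([0.999, 0.042, 0.001]), array([-0.61,  0.24,  5.72]), array([-0.1 ,  0.03, -0.11]), 0.201, 40.0)
```

View pics/ij.png

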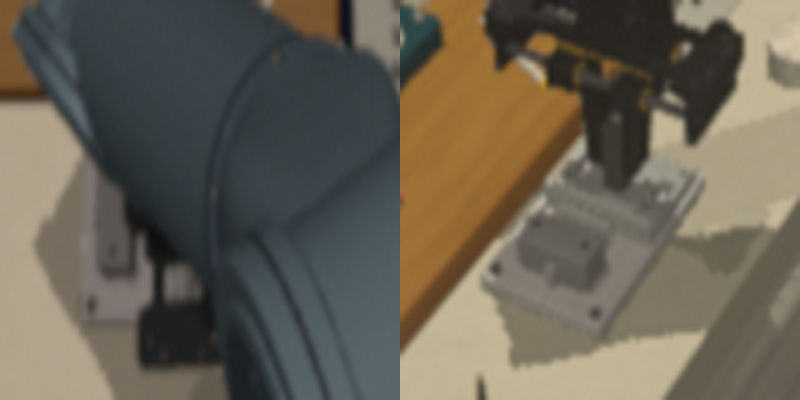

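It is seated at the expected height (TCP z 0.0382), flat, with the upstand just short of the pad. Now I'll slide it in small steps while watching the force.

Run:
```python
from h import *
env.hold(.3)
def f():
    F=[];P=[]
    for _ in range(4):
        env.hold(.04); s=env.read_state(); F.append(s['contact_force']);P.append(s['eef_pos'])
    F=np.mean(F,0);P=np.mean(P,0); d=P[:2]-FX
    return d@u*1e3,d@v*1e3,P[2]*1e3,F[:2]@u,F[:2]@v,F[2]
print(np.round(f(),2))
for k in [2,4,5,6,7,8,9,10]:
    env.movel(np.r_[FX+u*k*1e-3,.0382],v=.01 if k>2 else .02); r=f(); print(k,np.round(r,2))
    if r[3]<-9: break
print(env.read_state()['time'])
```

```text
[ 0.11 -0.41 38.26  0.09  0.42  5.47]
2 [ 1.66 -0.42 38.28 -2.25 -2.77  2.33]
4 [ 3.56 -0.37 38.26 -4.08 -3.83  3.54]
5 [ 4.62 -0.37 38.26 -3.7  -3.51  3.06]
6 [ 5.59 -0.38 38.26 -4.06 -3.11  3.2 ]
7 [ 6.59 -0.38 38.26 -3.49 -3.38  3.26]
8 [ 7.6  -0.38 38.27 -4.23 -3.02  3.37]
9 [ 8.57 -0.35 38.26 -4.15 -2.91  3.5 ]
10 [ 9.09 -0.37 38.27 -4.75 -3.36  4.46]
17.0417
```

Run:
```python
from h import *
def f():
    F=[];P=[]
    for _ in range(4):
        env.hold(.04); s=env.read_state(); F.append(s['contact_force']);P.append(s['eef_pos'])
    F=np.mean(F,0);P=np.mean(P,0); d=P[:2]-FX
    return d@u*1e3,d@v*1e3,P[2]*1e3,F[:2]@u,F[:2]@v,F[2]
for k in [10,11,12,13,14]:
    env.movel(np.r_[FX+u*k*1e-3-v*.0007,.0383],v=.01); r=f(); print(k,np.round(r,2))
    if r[3]<-12: break
print(env.read_state()['time'])
snap('side','k.png'); b=cv2.imread('pics/k.png')[240:300,195:275]
cv2.imwrite('pics/k2.png',cv2.resize(b,None,fx=9,fy=9,interpolation=cv2.INTER_CUBIC))
```

```text
10 [ 9.11 -0.38 38.25 -5.38 -1.11  5.08]
11 [ 9.53 -0.4  38.27 -6.76 -0.65  6.76]
12 [10.   -0.4  38.28 -7.37 -0.89  8.22]
13 [10.45 -0.39 38.3  -8.68 -0.11  9.15]
14 [ 10.92  -0.39  38.32 -10.29   0.3   10.25]
19.125
```

View pics/k2.png

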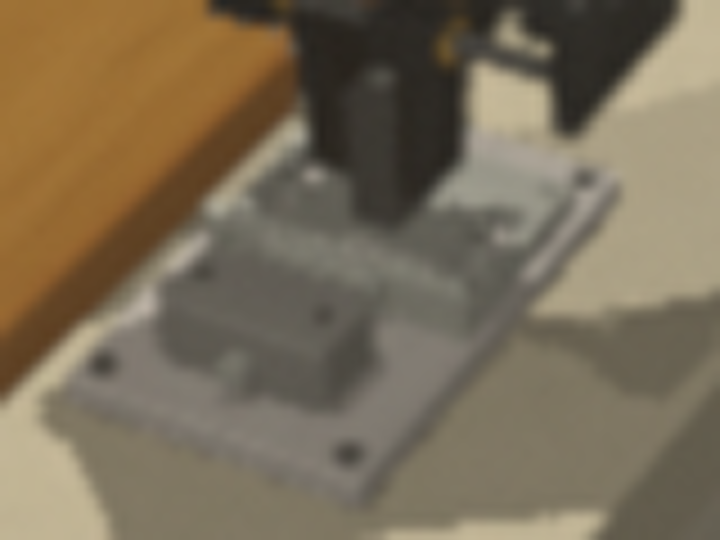

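The carrier is flat, with the upstand against the pad just in front of the housing. The pull force includes friction, because the vertical load rose to 10 N. I'll take that load off and see whether the arm settles.

```bash
cat >> h.py <<'E'
def f(n=4):
    F=[];P=[]
    for _ in range(n):
        env.hold(.04); s=env.read_state(); F.append(s['contact_force']);P.append(s['eef_pos'])
    F=np.mean(F,0);P=np.mean(P,0); d=P[:2]-FX
    return np.round([d@u*1e3,d@v*1e3,P[2]*1e3,F[:2]@u,F[:2]@v,F[2],*s['ft_torque']],2)
E
python3 - <<'E'
from h import *
for _ in range(2): env.hold(.3); print(f())
for z in (.0386,.0390,.0394,.0398):
    env.movel(np.r_[FX+u*.014-v*.0007,z],v=.01); r=f(); print(z,r)
    if r[5]<1.5: break
print(env.read_state()['time'])
E
```

```text
[10.9  -0.4  38.32 -9.96 -0.51 10.25 -2.03 -0.26 -0.04]
[ 1.089e+01 -4.000e-01  3.832e+01 -9.870e+00 -5.000e-02  1.008e+01
 -2.100e+00 -3.000e-01  2.000e-02]
0.0386 [11.15 -0.39 38.36 -8.55 -0.88  7.47 -1.8  -0.4  -0.08]
0.039 [11.45 -0.38 38.45 -8.1  -2.21  2.8  -1.58 -0.66 -0.05]
0.0394 [11.59 -0.36 38.53 -6.11 -3.13 -0.83 -1.49 -0.9   0.  ]
21.3583
```

Run:
```python
from h import *
z=.0394
for k in (15,16,17,18,19,20):
    env.movel(np.r_[FX+u*k*1e-3-v*.0015,z],v=.01); r=f(); print(k,round(z,4),r)
    if r[5]>.5: z+=.0002
    if r[3]<-10 or r[0]>15: break
env.hold(.3); print(f(),env.read_state()['time'])
```

```text
15 0.0394 [ 1.218e+01 -4.000e-01  3.846e+01 -7.790e+00 -1.150e+00  1.590e+00
 -1.650e+00 -4.700e-01 -3.000e-02]
16 0.0396 [12.83 -0.39 38.55 -7.96 -0.88  1.49 -1.76 -0.55 -0.06]
17 0.0398 [13.41 -0.38 38.61 -8.94 -1.79  1.09 -1.93 -0.58 -0.07]
18 0.04 [ 1.397e+01 -3.900e-01  3.867e+01 -9.370e+00 -1.470e+00  6.200e-01
 -2.090e+00 -6.600e-01  1.000e-02]
19 0.0402 [ 14.5   -0.38  38.73 -10.21  -1.65  -0.95  -2.25  -0.76  -0.04]
[ 1.449e+01 -3.800e-01  3.873e+01 -1.015e+01 -1.720e+00 -4.600e-01
 -2.310e+00 -6.600e-01 -1.000e-02] 23.9333
```

Run:
```python
from h import *
M=R.from_quat(env.read_state()['tool_rot']).as_matrix(); print('tool z',M[:,2].round(4),st()[-2:])
snap('side','l.png'); b=cv2.imread('pics/l.png')[240:300,195:275]
cv2.imwrite('pics/l2.png',cv2.resize(b,None,fx=9,fy=9,interpolation=cv2.INTER_CUBIC))
```

```text
tool z [-0.0027 -0.0068 -1.    ] (0.1983, 40.0)
```

View pics/l2.png

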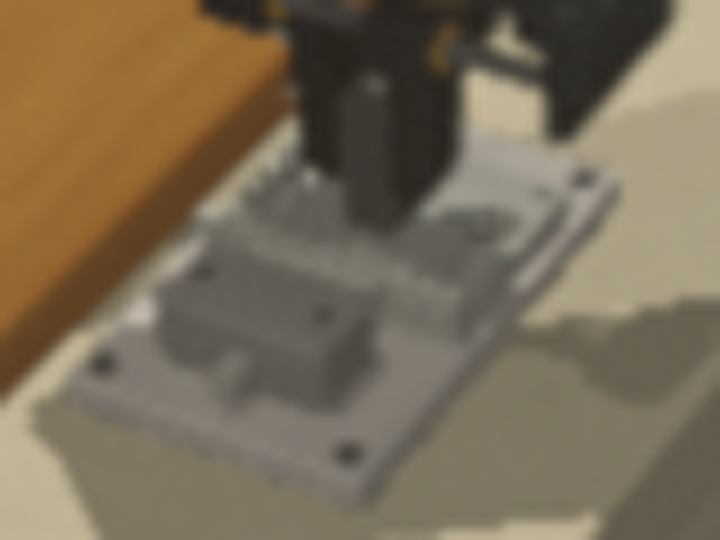

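The carrier lies flat against the pad with little vertical load. The net push is about 9–10 N and the fingers hold it with 40 N. I'm handing it in.

Run:
```python
from h import *
env.hold(.2); print(f()); print(env.job_done())
```

```text
[ 1.448e+01 -3.800e-01  3.873e+01 -1.003e+01 -1.360e+00 -3.400e-01
 -2.240e+00 -7.200e-01 -3.000e-02]
the job is handed in; nothing more can be done
None
```

I handed the job in at about 24 s with the slotted carrier seated over both studs and still gripped, pressing the stop with an estimated 9–10 N (about 6 mm in, judged from force and travel, not seen directly); the hand-in call returned no verdict.

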